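# Fit the sprung label-roll spindle into the tube-label dispenser

### The arm

A 7-joint arm with a two-finger parallel gripper is mounted at the origin on the work surface. World frame = base frame: x ahead of the robot, y to its left, z up, the work surface at z = 0. Lengths are in m, angles in rad, forces in N, time in s.
With the tool pointing down it reaches from about 0.4 to 0.85 m from the base axis. Payload 6.9 kg.
Tool frame: the origin (TCP) lies midway between the tips of the shut fingers; the grasp point (between the pads) lies behind it (ctrl.pinch_z is the z of the grasp point in the tool frame, in m); z points along the fingers, y is the direction in which the jaws open and shut (so a half turn about z gives the same grasp; the last joint's range is limited). The gripper opens to 85 mm and grips with 20 to 120 N. Pads are 22 mm wide; open, the fingers measure 114 mm over their backs; the gripper's body (76 mm by 85 mm) begins 54 mm behind the grasp point. The pads swing forward as they close: fully open they stand 13 mm farther back than shut.
Start: joints at [-1.026, 0.507, -0.238, 1.5, 0.126, 1.149, -0.155], TCP at [0.266, 0.566, 0.207] pointing down, gripper open.
Joint ranges: [-3.08, 3.08], [-0.24, 2.05], [-1.43, 1.35], [0, 2.5], [-1.52, 4.66], [0.17, 1.96], [-2.89, 2.89]. Speed limits (rad/s): [2.39, 2.39, 3.14, 3.14, 3.14, 3.14, 3.14].

### API

Orientations are given as a unit quaternion [w, x, y, z].
In Python, from station import ctrl, get_state, vision, ticket, models gives the robot as it stands. Calls block until the motion is done:
- ctrl.movep(position, orientation): joint-space move of the TCP to a pose.
- ctrl.movel(position, frame=None, max_speed=0.15): straight line of the TCP; frame=None keeps the orientation; max_speed is the mean speed in m/s.
- ctrl.set_joints(angles): joint-space move.
- ctrl.ungrasp() and ctrl.close_gripper(force=None): open the fingers fully, or close them until they stop; force is the grip in N (None keeps the last).
- ctrl.pause(seconds).
- ctrl.ik(position, orientation): joint angles nearest the present ones, or None.
- get_state(): the state.
- vision.grab_frame(name): name is "scene" or "top"; returns (picture, depth): 480x640x3 uint8, blue, green, red; 480x640 float32, m along the optical axis (not along the pixel's ray), 0 where there is no reading.
- vision.camera_info(name): a dict with "mtx" (3x3 intrinsics, pixels), "R" (3x3) and "t" (3): a world point X has camera coordinates R X + t. Camera axes: x right, y down, z forward; pixel columns grow to the right and rows downward; lengths in m; the calibration is good to about 2 mm. A picture is of the moment at which its call begins. camera_info takes no time and is no camera call.
A pose or a line that the arm cannot do raises ctrl.Unreachable and nothing moves.
- ticket.close_job(): hands the job in, once; it reports no verdict.
Trained networks look in the newest picture that a camera, given by its name, has taken for a name from the list of things; names that differ only in an ending like _2 or _b are one class to them, and where a whole thing is asked for, a point or a joint stands for the part that bears it (a point fixed in the world has none). Each returns a list of dicts, best first, with "p" (0 to 1); they miss things now and then, are a little off and sometimes report something else, mostly with a low value. They report only what shows in the picture. A call takes as long as a camera call. They do not tell look-alikes from the thing itself.
- models.recognise(camera, target): "point" ([column, row] in pixels, amid what is visible of it).
- models.masks_of(camera, target): "mask" (480x640 bool, what is visible of it) and "point" ([column, row] in pixels, amid what is visible of it).
The state is a dict: "time": time; "qpos": joint angles; "qd": joint speeds; "tau": joint torques, N m; "tcp_pos": TCP position; "eef_rot": TCP orientation; "contact_force": force on the tool from outside, world axes, zero at the start; "wrist_torque": the same for the moment, N m; "width": finger opening in m.
Only numpy, scipy, OpenCV 4.12 (cv2) and the standard library are available. Lean on these libraries where they do the work, as an engineer would, in place of code of your own. Each camera call takes 0.05 s, during which the arm holds its last target.

### The job

The tube-label dispenser has run out. Take the spindle with the fresh label roll from its cradle and fit it between the dispenser's two cups, the sprung pin in the tall cheek and the fixed pin in the short bracket, so that it sits level with both pins fully home, then let go. The cups have been re-set in height and nobody noted where, so feel for them; leave the tube rack, bottle and slide tray where they stand.

Things in the scene. Friction and masses are not known exactly. Their poses are not given: they have to be found in the camera images.
- spindle: White label roll on a spindle, loose, lying level, about 0.2 kg. Origin: roll centre, on the axis; x axis = spindle axis, towards the sprung end. Roll 48 mm diameter, x -28 to 28 mm. Fixed steel pin 10 mm diameter, tip at x = -52. At +x a grey collar, 18 mm diameter, x 28 to 45; from it comes the sprung pin, 10 mm diameter, tip at x = 70 when free. Grip the roll at its middle.
- sprung_tip (a point): Centre of the end of the sprung pin, the end for the tall cheek. The pin pushes in up to 18 mm: 2.5 N to start it, 7 N at full travel. 2 mm chamfer at its end.
- fixed_tip (a point): Centre of the end of the fixed pin (no collar), the end for the short bracket. 2 mm chamfer at its end.
- cradle: Grey plate 150 x 62 x 6 mm, fixed at the start place of the spindle, long side = x. Origin: underside, below the roll. Four saddles, 14 mm high, bear the roll 16 to 26 mm either side of its middle; the axis then lies 33.5 mm above the table and the middle is free on both sides
- dispenser: Tube-label dispenser, fixed. Origin on the table midway between its two inner faces (102 mm apart); +y points to the tall cheek, -y to the short bracket. Each face has a round blind cup, 16 mm diameter, 8 mm deep, both on one level axis along y at x = 0, 72 to 86 mm above the table (unknown, the same for both). Between the faces it is free, but for a peel bar 28 mm high at x -62 to -50
- cheek_face (a point): Top edge of the tall cheek's flat inner face, at x = 0, y = 51 mm, 113 mm above the table, dispenser's frame. The cheek is a white box 120 mm wide in x and 62 mm thick; within 25 mm either side of x = 0 its face is smooth and flush from here down to the cup
- bracket_face (a point): Inner face of the short aluminium bracket, at table height: x = 0, y = -51 mm, dispenser's frame. Bracket 34 mm wide in x, 14 mm thick, its top 14 mm above the cup axis, its foot 30 mm high. With the spindle fitted the roll centre is at y = -7, the sprung pin still pressed in 4 mm, and both pins lie on the cups' lower walls, 3 mm below the cup axis
- tube_rack: White rack with capped tubes, 130 x 50 mm, 92 mm high, bystander. Origin: centre of its underside; long side along its x
- reagent: White bottle 56 mm diameter, 120 mm high, bystander. Origin: centre of its underside
- slide_tray: Grey divided tray 90 x 70 x 30 mm, bystander. Origin: centre of its underside
Not all that is in view belongs to the job. What is shaped like the spindle but yellow is not meant.

How it is judged:
By the outcome, as a careful person would: the job done as asked, in the order asked, and still so for the second after the job is handed in, with the robot touching nothing.
It also fails if it takes over 48 s, if anything falls off the work surface, if the arm or the gripper's body presses on something with over 40 N, if the wrist force passes 120 N, or if a joint passes its speed limit or range.

## Working session

There is one attempt and no reset: what is moved stays moved. The work goes in short steps, each a Python script; the robot and the scene stay as the last script left them, time stands still between calls to the robot, and variables do not carry over. Pictures are saved under pics/ and viewed, and the job is handed in when it is done.

```bash
ls; mkdir -p pics; python3 - <<'E'
from station import ctrl, get_state, vision, ticket, models
import cv2,numpy as np
for n in ("scene","top"):
    im,d=vision.grab_frame(n); cv2.imwrite(f"pics/{n}0.png",im); np.save(f"{n}_d.npy",d); np.save(f"{n}_im.npy",im)
    c=vision.camera_info(n); print(n,c)
    for t in ("spindle","sprung_tip","fixed_tip","cradle","dispenser","cheek_face","bracket_face","tube_rack","reagent","slide_tray"):
        print(t,[(np.round(r["point"]).astype(int).tolist(),round(r["p"],2)) for r in models.recognise(n,t)])
print(get_state(),ctrl.pinch_z)
E
```

```text
pics
scene {'mtx': array([[611.58552469,   0.        , 308.35425764],
       [  0.        , 611.58552469, 242.78109208],
       [  0.        ,   0.        ,   1.        ]]), 'R': array([[ 0.8494562 ,  0.52745968, -0.01450664],
       [ 0.42120347, -0.69438086, -0.58345767],
       [-0.31782354,  0.48951149, -0.81201398]]), 't': array([-0.39795791, -0.17085643,  1.57819339])}
spindle [([247, 339], 0.88), ([196, 285], 0.8), ([382, 326], 0.74), ([445, 197], 0.66), ([159, 347], 0.63)]
sprung_tip [([407, 332], 0.59), ([222, 288], 0.52), ([269, 355], 0.47), ([180, 352], 0.43)]
fixed_tip [([243, 338], 0.93), ([160, 349], 0.88), ([386, 326], 0.85), ([197, 282], 0.71)]
cradle [([246, 337], 0.69), ([254, 354], 0.63)]
dispenser [([336, 245], 0.97)]
cheek_face [([340, 243], 0.6)]
bracket_face [([338, 248], 0.92)]
tube_rack [([355, 162], 0.73)]
reagent [([442, 198], 0.76)]
slide_tray [([327, 384], 0.94)]
top {'mtx': array([[504.83254173,   0.        , 321.30124753],
       [  0.        , 504.83254173, 236.89048732],
       [  0.        ,   0.        ,   1.        ]]), 'R': array([[ 0.02767936, -0
[... 637 characters left out ...]
.76)]
{'time': 1.1, 'qpos': array([-1.02552133,  0.50746656, -0.23761222,  1.50020658,  0.12569673,
        1.14890318, -0.15481249]), 'qd': array([ 0.00097673,  0.00103269, -0.00176226,  0.00208834,  0.00060985,
        0.00036701,  0.00130256]), 'tau': array([ 2.52706894e-05, -6.20383501e+01, -2.18572475e+00, -2.49976158e+01,
        1.36500760e-02,  2.14781467e-03, -2.08097612e-05]), 'tcp_pos': array([0.26609421, 0.56550836, 0.2065939 ]), 'eef_rot': array([-7.39079193e-06,  2.18132584e-01,  9.75919144e-01, -1.22620078e-06]), 'contact_force': array([-0.07618889, -0.11750411,  0.76909782]), 'wrist_torque': array([-0.01344505, -0.0421013 , -0.0061031 ]), 'width': 0.08525742177021314} -0.0187
```

View pics/scene0.png

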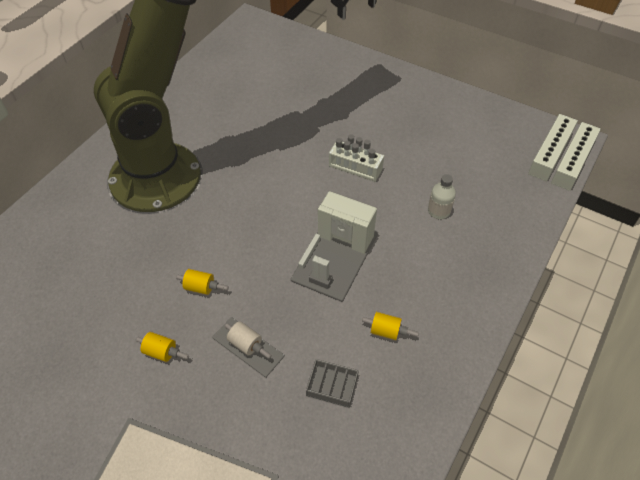

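View pics/top0.png

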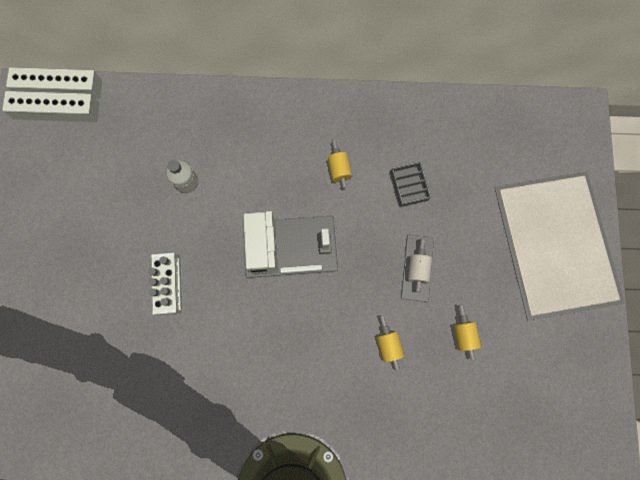

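```bash
cat > h.py <<'E'
import numpy as np, cv2
from station import ctrl,get_state,vision,ticket,models
def cloud(n,d):
    c=vision.camera_info(n);K=c["mtx"];v,u=np.mgrid[:480,:640]
    P=np.stack([(u-K[0,2])*d/K[0,0],(v-K[1,2])*d/K[1,1],d],-1)
    W=(P-c["t"])@c["R"]; W[d<=0]=np.nan
    return W
def proj(n,X):
    c=vision.camera_info(n); p=(c["R"]@np.asarray(X).T).T+c["t"]; p=p@c["mtx"].T
    return p[...,:2]/p[...,2:]
def crop(n,im,x0,x1,y0,y1,s,f):
    cv2.imwrite(f,cv2.resize(im[y0:y1,x0:x1],None,fx=s,fy=s,interpolation=cv2.INTER_CUBIC))
E
python3 - <<'E'
from h import *
a=np.load("top_im.npy");b=np.load("scene_im.npy")
t=cv2.resize(a[225:310,390:450],None,fx=6,fy=6,interpolation=2)
u=cv2.resize(b[310:380,205:292],None,fx=4.5,fy=4.5,interpolation=2)
w=np.zeros((max(t.shape[0],u.shape[0]),t.shape[1]+u.shape[1],3),np.uint8);w[:t.shape[0],:t.shape[1]]=t;w[:u.shape[0],t.shape[1]:]=u;cv2.imwrite("pics/c1.png",w)
t=cv2.resize(a[200:290,235:345],None,fx=3.6,fy=3.6,interpolation=2)
u=cv2.resize(b[185:305,285:385],None,fx=3.8,fy=3.8,interpolation=2)
w=np.zeros((max(t.shape[0],u.shape[0]),t.shape[1]+u.shape[1],3),np.uint8);w[:t.shape[0],:t.shape[1]]=t;w[:u.shape[0],t.shape[1]:]=u;cv2.imwrite("pics/c2.png",w)
for n in("top","scene"):
    d=np.load(n+"_d.npy");W=cloud(n,d);
    x0,y0,x1,y1=(235,205,345,285) if n=="top" else (285,190,380,300)
    z=W[...,2]
    print(n,"table",np.nanmedian(z[300:420,100:380]) if n=="top" else np.nanmedian(z[260:320,100:170]))
    R=W[y0:y1,x0:x1].reshape(-1,3)
    for lo,hi in((.003,.02),(.024,.036),(.075,.108),(.108,.13)):
        m=(R[:,2]>lo)&(R[:,2]<hi);q=R[m]
        if len(q)>5:
            print(lo,hi,len(q),np.median(q,0).round(4),q.min(0).round(4),q.max(0).round(4),cv2.minAreaRect((q[:,:2]*1000).astype(np.float32)))
E
```

```text
top table -0.0008016257747007248
0.003 0.02 3063 [ 0.5257 -0.004   0.0087] [ 0.4341 -0.1002  0.003 ] [0.6229 0.1537 0.0195] ((527.8416748046875, 25.027206420898438), (184.75885009765625, 253.8406219482422), 1.715518832206726)
0.024 0.036 344 [ 0.4731 -0.0233  0.0276] [ 0.4547 -0.0703  0.024 ] [0.5571 0.1067 0.035 ] ((510.2911376953125, 20.106781005859375), (98.72627258300781, 180.70803833007812), 4.134296894073486)
0.075 0.108 284 [0.5183 0.0531 0.0917] [ 0.4539 -0.064   0.0755] [0.5781 0.1199 0.108 ] ((521.6856079101562, 25.981971740722656), (120.90455627441406, 178.0610809326172), 5.908944129943848)
0.108 0.13 1584 [0.5158 0.0836 0.1118] [0.4556 0.0493 0.108 ] [0.5786 0.1202 0.118 ] ((516.6922607421875, 83.58470153808594), (119.76103210449219, 62.1047248840332), 5.945374965667725)
scene table -3.344171906330418e-05
0.003 0.02 3407 [0.5352 0.0113 0.0095] [ 0.3163 -0.1326  0.003 ] [0.6651 0.254  0.02  ] ((499.72802734375, 58.0233154296875), (235.54310607910156, 320.83087158203125), 31.16777992248535)
0.024 0.036 437 [ 0.4922 -0.0136  0.0293] [ 0.4618 -0.0702  0.024 ] [0.5818 0.1188 0.0359] ((523.889404296875, 22.464874267578125), (122.22984313964844, 183.4250946044922), 4.794040679931641)
0.075 0.108 657 [0.5343 0.0541 0.092 ] [ 0.464 -0.064  0.075] [0.5822 0.1249 0.108 ] ((518.0526733398438, 35.28431701660156), (190.756591796875, 112.54717254638672), 75.5914535522461)
0.108 0.13 1177 [0.5216 0.083  0.1135] [0.4579 0.0464 0.108 ] [0.5823 0.1238 0.1208] ((519.514404296875, 84.37227630615234), (119.82315063476562, 67.14314270019531), 6.420943737030029)
```

```bash
python3 - <<'E'
from h import *
for n in("top","scene"):
    im,d=vision.grab_frame(n);W=cloud(n,d);
    for r in models.masks_of(n,"spindle"):
        u,v=map(int,r["point"]);m=r["mask"]
        px=im[m]; hsv=cv2.cvtColor(px[None],cv2.COLOR_BGR2HSV)[0]
        print(n,u,v,round(r["p"],2),m.sum(),"sat",np.median(hsv[:,1]), np.nanmedian(W[m],0).round(4), np.nanmax(W[m],0).round(4))
        np.save(f"m_{n}_{u}_{v}.npy",m)
E
ls
```

```text
top 339 165 0.94 683 sat 164.0 [ 0.7087 -0.0833  0.0391] [ 0.7846 -0.0603  0.0523]
top 467 335 0.93 803 sat 162.0 [ 0.3347 -0.3683  0.04  ] [ 0.4018 -0.3473  0.0525]
top 420 268 0.7 738 sat 30.0 [ 0.4776 -0.2673  0.0497] [ 0.5452 -0.2433  0.062 ]
scene 243 337 0.8 883 sat 47.0 [ 0.4883 -0.2738  0.0486] [ 0.5481 -0.2424  0.0628]
scene 154 347 0.8 803 sat 255.0 [ 0.3431 -0.3769  0.0408] [ 0.3976 -0.3475  0.0533]
scene 383 329 0.69 765 sat 255.0 [ 0.7211 -0.091   0.041 ] [ 0.7809 -0.0493  0.054 ]
h.py
m_scene_154_347.npy
m_scene_243_337.npy
m_scene_383_329.npy
m_top_339_165.npy
m_top_420_268.npy
m_top_467_335.npy
pics
scene_d.npy
scene_im.npy
top_d.npy
top_im.npy
```

```bash
sleep 1
```

```text
(no output)
```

View pics/c1.png

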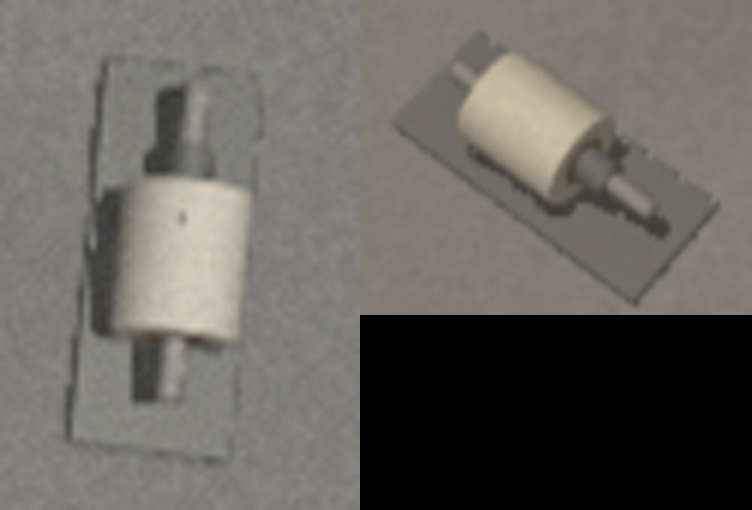

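View pics/c2.png

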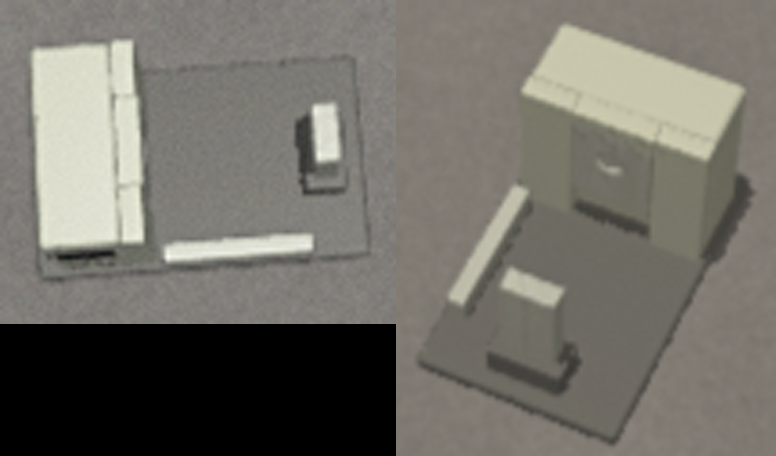

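```bash
python3 - <<'E'
from h import *
from scipy.optimize import least_squares
for n,(x0,y0,x1,y1) in(("top",(395,230,450,305)),("scene",(215,312,285,375))):
    im=np.load(n+"_im.npy");W=cloud(n,np.load(n+"_d.npy"))[y0:y1,x0:x1].reshape(-1,3)
    g=W[(W[:,2]>.034)&(W[:,2]<.07)]
    g=g[(abs(g[:,0]-.49)<.1)&(abs(g[:,1]+.265)<.06)]
    hi=g[g[:,2]>.045]
    # cylinder fit: params y0, z0, yaw (r=.024) , soft
    def res(p,q):
        d=np.array([np.cos(p[2]),np.sin(p[2])]);nrm=np.array([-d[1],d[0]])
        s=(q[:,:2]-[.485,-.266])@nrm-p[0]
        return np.hypot(s,q[:,2]-p[1])-.024
    r=least_squares(res,[0,.0335,0],args=(hi,),loss="soft_l1",f_scale=.001)
    p=r.x;d=np.array([np.cos(p[2]),np.sin(p[2])]);nrm=np.array([-d[1],d[0]])
    a=(hi[:,:2]-[.485,-.266])@d
    lo,hi_=np.percentile(a,[1,99]);c=np.array([.485,-.266])+nrm*p[0]+d*(lo+hi_)/2
    print(n,"axis off,z,yaw",p.round(4),np.degrees(p[2]),"ext",lo,hi_,"len",hi_-lo,"center",c.round(4),"rms",np.sqrt(np.mean(r.fun**2)))
    a2=(g[:,:2]-[.485,-.266])@d; print(" all ext",np.percentile(a2,[0.5,99.5]))
    # dispenser
    x0,y0,x1,y1=(235,205,345,285) if n=="top" else (285,190,380,300)
    V=cloud(n,np.load(n+"_d.npy"))[y0:y1,x0:x1].reshape(-1,3)
    b=V[(V[:,2]>.075)&(V[:,1]<-.03)&(V[:,1]>-.09)]
    print(" bracket",len(b),"z med/p",np.percentile(b[:,2],[5,25,50,75,95]).round(4),cv2.minAreaRect((b[:,:2]*1000).astype(np.float32)))
    t=V[V[:,2]>.106];print(" cheek top z",np.median(t[:,2]),np.percentile(t[:,2],[10,90]))
    A=np.c_[t[:,:2],np.ones(len(t))];print(" plane",np.linalg.lstsq(A,t[:,2],rcond=None)[0])
E
```

```text
top axis off,z,yaw [-0.0043  0.0319 -0.0889] -5.096027064736398 ext -0.03592082289937637 0.019950529213811376 len 0.05587135211318775 center [ 0.4767 -0.2696] rms 0.002020564550237975
 all ext [-0.05669921  0.05826968]
 bracket 109 z med/p [0.0863 0.0897 0.091  0.0921 0.0943] ((531.0682373046875, -55.46038055419922), (33.44940185546875, 13.959741592407227), 6.253536224365234)
 cheek top z 0.11175002078413296 [0.10916481 0.11419267]
 plane [ 0.00047985 -0.00033974  0.11147344]
scene axis off,z,yaw [-0.0028  0.0333 -0.0927] -5.30905438154768 ext -0.03408534357748876 0.022442835910226017 len 0.05652817948771478 center [ 0.4789 -0.2683] rms 0.0024825703293818134
 all ext [-0.05403772  0.0623194 ]
 bracket 157 z med/p [0.0774 0.0846 0.0908 0.0929 0.0951] ((533.8933715820312, -54.15309524536133), (35.52633285522461, 18.43877601623535), 6.470232009887695)
 cheek top z 0.11336285680463448 [0.10983931 0.11615963]
 plane [-0.00214961  0.01557886  0.11300094]
```

```bash
cat >> h.py <<'E'
from scipy.spatial.transform import Rotation as Ro
import json
ZC=-0.022; SIG=1
O=np.array([.5268,.0025]); YAW=np.radians(6.1)
def q_of(R):
    q=Ro.from_matrix(R).as_quat(); return [q[3],q[0],q[1],q[2]]
def tcp_for(c,a,sig=None):
    """spindle centre c (world), axis a -> TCP pos, quat; tool z downward in plane"""
    sig=SIG if sig is None else sig
    a=np.array(a)/np.linalg.norm(a); x=sig*a
    dn=np.array([0,0,-1.]); z=dn-(dn@a)*a; z/=np.linalg.norm(z); y=np.cross(z,x)
    R=np.c_[x,y,z]; return np.array(c)-R@[0,0,ZC], q_of(R)
def disp(p,yaw=None,o=None):
    c,s=np.cos(YAW),np.sin(YAW); return np.array([O[0]+c*p[0]-s*p[1],O[1]+s*p[0]+c*p[1],p[2]])
def undisp(p):
    c,s=np.cos(YAW),np.sin(YAW); d=np.array(p[:2])-O; return np.array([c*d[0]+s*d[1],-s*d[0]+c*d[1],p[2]])
def axis_d(th):
    v=np.array([0,np.cos(th),-np.sin(th)]); c,s=np.cos(YAW),np.sin(YAW)
    return np.array([-s*v[1],c*v[1],v[2]])
def pose_from_tip(tip,th,L=.070,sig=None):
    """tip: sprung tip in dispenser frame, L distance tip->roll centre"""
    a=axis_d(th); c=disp(tip)-L*a; return tcp_for(c,a,sig)
SP=np.array([.4778,-.2690,.0335]); SY=np.radians(-5.2)
SA=np.array([np.cos(SY),np.sin(SY),0])
def F():
    s=get_state(); return s["contact_force"]
def Fd():
    f=F(); c,s=np.cos(YAW),np.sin(YAW); return np.array([c*f[0]+s*f[1],-s*f[0]+c*f[1],f[2]])
E
python3 - <<'E'
from h import *
for sg in(1,-1):
    for nm,(p,q) in dict(grasp=tcp_for(SP,SA,sg),up=tcp_for(SP+[0,0,.12],SA,sg),
       pre=pose_from_tip([0,.03,.105],np.radians(13),.07,sg),lev=pose_from_tip([0,.059,.076],0,.066,sg),high=pose_from_tip([0,.03,.20],0,.066,sg)).items():
        r=ctrl.ik(p,q); print(sg,nm,np.round(p,3),None if r is None else np.round(r,2))
print(get_state()["time"])
E
```

```text
1 grasp [ 0.478 -0.269  0.012] [ 0.12  0.69  0.55  1.94 -0.57  0.67 -0.63]
1 up [ 0.478 -0.269  0.132] [-0.13  0.66  1.02  1.82 -0.65  1.04 -0.52]
1 pre [ 0.531 -0.04   0.099] [-0.31  0.49  0.26  1.93  0.16  0.73 -0.09]
1 lev [ 0.528 -0.004  0.054] [-0.15  0.54  0.16  1.95 -0.14  0.66  0.21]
1 high [ 0.531 -0.033  0.178] [-0.17  0.4   0.26  1.79 -0.12  0.97  0.25]
-1 grasp [ 0.478 -0.269  0.012] [ 0.5   0.62 -0.05  1.93  0.06  0.59  1.89]
-1 up [ 0.478 -0.269  0.132] [ 0.31  0.47  0.23  1.82 -0.13  0.87  2.09]
-1 pre [ 0.531 -0.04   0.099] [ 0.23  0.52 -0.54  1.92  0.63  0.91  2.56]
-1 lev [ 0.528 -0.004  0.054] [ 0.37  0.6  -0.63  1.95  0.5   0.76  2.7 ]
-1 high [ 0.531 -0.033  0.178] [-0.66  0.63  1.15  1.8  -0.63  1.14 -2.33]
1.3
```

```bash
python3 - <<'E'
from h import *
p,q=tcp_for(SP,SA)
T=lambda:get_state()["time"]
t=T();ctrl.movep([p[0],p[1],.17],q);print("movep",T()-t);t=T()
ctrl.movel([p[0],p[1],.05],max_speed=.2);print(T()-t)
ctrl.movel(list(p),max_speed=.1);print(T()-t)
s=get_state();print(s["tcp_pos"],p,s["contact_force"],s["wrist_torque"])
im,d=vision.grab_frame("scene");crop("scene",im,170,320,270,390,5,"pics/g1.png")
E
```

```text
movep 3.0250000000000004
0.75
1.2832999999999997
[ 0.47789563 -0.26930409  0.01188782] [ 0.4778 -0.269   0.0115] [ 0.21197496  0.63891218 -0.48140516] [-0.03305538  0.02332265  0.05516874]
```

View pics/g1.png

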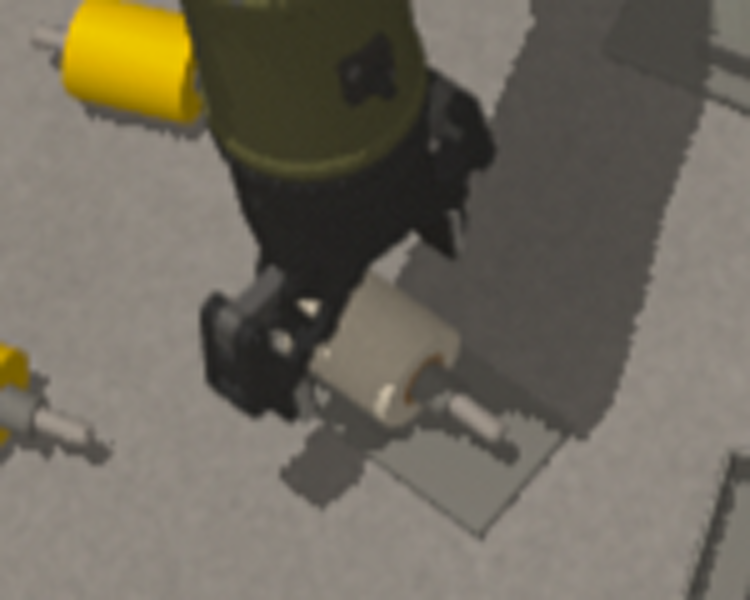

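The open fingers straddle the white roll near its middle, crop about (370,350). I'm closing the gripper now.

```bash
python3 - <<'E'
from h import *
T=lambda:get_state()["time"]
t=T();ctrl.close_gripper(force=70);print("close",T()-t)
s=get_state();print(s["width"],s["tcp_pos"],s["contact_force"],s["wrist_torque"]);np.save("grasp_tcp.npy",s["tcp_pos"])
p,q=tcp_for(SP,SA)
ctrl.movel([p[0],p[1],.14],max_speed=.2)
s=get_state();print(s["width"],s["contact_force"],s["wrist_torque"],s["time"])
t=T();p,q=pose_from_tip([0,.026,.135],np.radians(13));ctrl.movep(list(p),q);print("movep",T()-t)
s=get_state();print(s["tcp_pos"]-p,s["contact_force"],s["wrist_torque"],s["time"])
for n in("scene","top"):
    im,d=vision.grab_frame(n);np.save(n+"_im1.npy",im);np.save(n+"_d1.npy",d)
    crop(n,im,*((260,390,190,310) if n=="scene" else (225,355,190,300)),5,f"pics/h_{n}.png")
E
```

```text
close 0.4917000000000007
0.04205098360501501 [ 0.47809474 -0.26933714  0.01231981] [-1.3456733   0.47757286  6.9365294 ] [ 0.14779393  0.18106438 -0.00663288]
0.042057684977629205 [-0.99950889  0.14138496 -2.23473296] [-0.01137768  0.01218436  0.00610778] 6.9417
movep 0.9500000000000002
[-0.00070873 -0.00120611 -0.00048088] [-1.15370885 -0.63480507 -1.72092651] [0.28015591 0.00598812 0.01280556] 7.8917
```

View pics/h_scene.png

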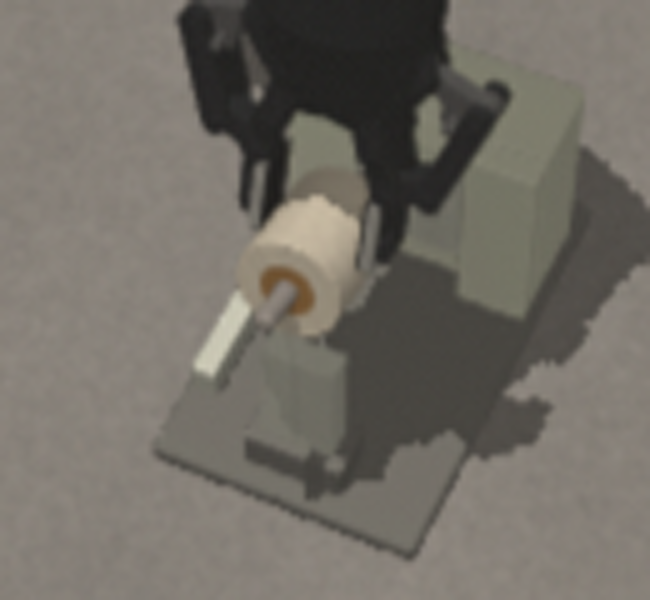

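View pics/h_top.png

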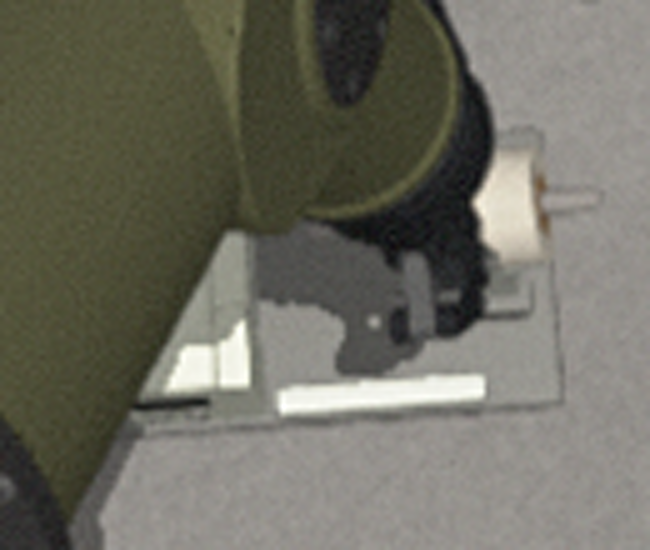

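```bash
python3 - <<'E'
from h import *
from scipy.optimize import least_squares
s=get_state();w,x,y,z=s["eef_rot"];R=Ro.from_quat([x,y,z,w]).as_matrix();c=s["tcp_pos"]+R@[0,0,ZC];a=R[:,0]
print("exp c",c.round(4),"a",a.round(4),"disp",undisp(c).round(4), "tip",undisp(c+.07*a).round(4),"ftip",undisp(c-.052*a).round(4))
for n in("scene","top"):
    im=np.load(n+"_im1.npy");W=cloud(n,np.load(n+"_d1.npy"))
    print(n,"proj fixed tip",proj(n,c-.052*a).round(1),"roll end",proj(n,c-.028*a).round(1),"spr",proj(n,c+.07*a).round(1))
    hsv=cv2.cvtColor(im,cv2.COLOR_BGR2HSV)
    P=W.reshape(-1,3);rel=P-c;al=rel@a;rad=np.linalg.norm(rel-al[:,None]*a,axis=1)
    m=(abs(al)<.03)&(rad<.032)&(rad>.015)&(im.reshape(-1,3).min(1)>95)
    q=P[m];print(m.sum())
    e=al[m]
    ex=R[:,1];ez=R[:,2]
    lat=rel[m]@ex;dep=rel[m]@ez
    k=(abs(lat)<.015)&(e>-.026)
    def res(p): return np.hypot(lat[k]-p[0]-p[2]*e[k],dep[k]-p[1]-p[3]*e[k])-.024
    r=least_squares(res,[0,0,0,0],loss="soft_l1",f_scale=.001);print("off lat,dep(mm, tool z), slopes deg",(r.x[:2]*1000).round(2),np.degrees(r.x[2:]).round(1),k.sum(),"min axial",np.percentile(e,[1,2,5]).round(4))
E
```

```text
exp c [ 0.5308 -0.0417  0.1506] a [-0.0983  0.9692 -0.2258] disp [-0.0007 -0.0444  0.1506] tip [-0.0003  0.0238  0.1348] ftip [-0.001  -0.0951  0.1624]
scene proj fixed tip [311.5 254.8] roll end [316.5 247.7] spr [335.8 220.9]
446
off lat,dep(mm, tool z), slopes deg [0.27 1.19] [4.5 0.1] 243 min axial [-0.0287 -0.0284 -0.0277]
top proj fixed tip [344.5 227.8] roll end [332.8 229.1] spr [285.9 234.5]
274
off lat,dep(mm, tool z), slopes deg [-1.64  3.84] [0.8 3.3] 130 min axial [-0.0287 -0.0286 -0.0284]
```

```bash
sed -i 's/^ZC=-0.022;/ZC=-0.0212;/' h.py; cat >> h.py <<'E'
def tips():
    s=get_state();w,x,y,z=s["eef_rot"];R=Ro.from_quat([x,y,z,w]).as_matrix();c=s["tcp_pos"]+R@[0,0,ZC];a=R[:,0]
    return undisp(c+.07*a), undisp(c-.052*a), undisp(c)
def go(tip,th,L=.07,v=.1):
    p,q=pose_from_tip(tip,th,L); ctrl.movel(list(p),q,v)
def fav(n=6):
    r=[]
    for _ in range(n): r.append(Fd()); ctrl.pause(.02)
    return np.mean(r,0)
E
python3 - <<'E'
from h import *
th=np.radians(13)
T=lambda:get_state()["time"]
t=T();go([0,.044,.103],th,v=.12);ctrl.pause(.2);b=fav();print("t",T()-t,"base",b.round(2),tips()[0].round(4))
np.save("base.npy",b)
for y in np.arange(.046,.0575,.0015):
    t=T();go([0,y,.103],th,v=.03);f=fav(4)-b;print(round(y,4),"tip",tips()[0].round(4),f.round(2),round(T()-t,2))
    if f[1]<-2.2: break
print(T())
E
```

```text
t 0.75 base [-0.04 -0.11 -1.49] [0.0003 0.0436 0.1035]
0.046 tip [0.     0.0461 0.1031] [ 0.34  0.04 -0.77] 0.32
0.0475 tip [0.     0.0476 0.103 ] [ 0.29  0.01 -0.11] 0.32
0.049 tip [0.    0.049 0.103] [-0.07  0.12 -0.39] 0.32
0.0505 tip [-0.      0.0505  0.103 ] [ 0.05 -0.37 -0.35] 0.32
0.052 tip [-0.      0.0517  0.1031] [ 0.13 -1.28 -0.01] 0.32
0.0535 tip [-0.      0.0532  0.103 ] [ 0.2  -2.81 -0.49] 0.32
10.6417
```

```bash
python3 - <<'E'
from h import *
th=np.radians(13);b=np.load("base.npy")
T=lambda:get_state()["time"]
go([0,.0575,.103],th,v=.05);print(tips()[0].round(4),(fav(4)-b).round(2))
go([0,.0575,.089],th,v=.04);
for z in np.arange(.0885,.070,-.0015):
    go([0,.0575,z],th,v=.03);f=fav(3)-b;print(round(z,4),"tip",tips()[0].round(4),f.round(2))
    if f[2]>4: break
print(T())
E
```

```text
[0.     0.0574 0.103 ] [ 0.57 -4.06 -0.57]
0.0885 tip [-0.0001  0.0575  0.0885] [-0.42 -3.85  0.54]
0.087 tip [0.0001 0.0575 0.087 ] [ 0.02 -4.16  0.57]
0.0855 tip [0.0002 0.0575 0.0855] [-0.07 -3.78  0.79]
0.084 tip [0.0001 0.0575 0.084 ] [ 0.42 -3.82  1.21]
0.0825 tip [-0.0005  0.0583  0.082 ] [-0.23 -0.58 -1.7 ]
0.081 tip [-0.      0.058   0.0809] [-0.37 -0.06 -0.73]
0.0795 tip [0.     0.0575 0.0795] [-0.22 -0.12 -0.6 ]
0.078 tip [-0.0001  0.0575  0.0779] [ 0.38  0.05 -0.28]
0.0765 tip [-0.      0.0575  0.0764] [-0.01  0.26 -0.51]
0.075 tip [0.     0.0575 0.075 ] [-0.39 -0.01 -0.43]
0.0735 tip [0.0001 0.0573 0.0736] [-0.17 -0.58  1.35]
0.072 tip [0.0002 0.0571 0.0729] [-1.96  0.84 11.96]
15.0583
```

```bash
python3 - <<'E'
from h import *
th=np.radians(13);b=np.load("base.npy")
T=lambda:get_state()["time"]
go([0,.0575,.0755],th,v=.03);print((fav(3)-b).round(2))
for k in (.0,.002,.004,.008,.0105,.013):
    go([0,.0587,.0757],th,L=.07-k,v=.04);f=fav(3)-b;print(k,"tip",tips()[0].round(4),"ftip",tips()[1].round(4),f.round(2))
    if f[1]<-9 or abs(f[2])>8: break
print(T())
im,d=vision.grab_frame("scene");crop("scene",im,260,390,190,310,5,"pics/k.png")
E
```

```text
[-0.15  0.19 -0.74]
0.0 tip [-0.0001  0.0588  0.0755] ftip [-1.00e-04 -6.01e-02  1.03e-01] [-0.17  0.1  -0.37]
0.002 tip [0.     0.0601 0.0753] ftip [-0.     -0.0588  0.1028] [-0.22 -2.71  0.39]
0.004 tip [0.     0.0624 0.0748] ftip [ 0.     -0.0564  0.1023] [ 0.21 -3.08  0.76]
0.008 tip [0.     0.0663 0.074 ] ftip [ 0.     -0.0526  0.1014] [-0.01 -4.15  1.38]
0.0105 tip [0.0001 0.0687 0.0734] ftip [ 1.000e-04 -5.020e-02  1.009e-01] [ 0.29 -4.58  0.45]
0.013 tip [0.0001 0.071  0.0729] ftip [ 0.     -0.0479  0.1004] [ 0.12 -4.88  1.63]
17.175
```

View pics/k.png

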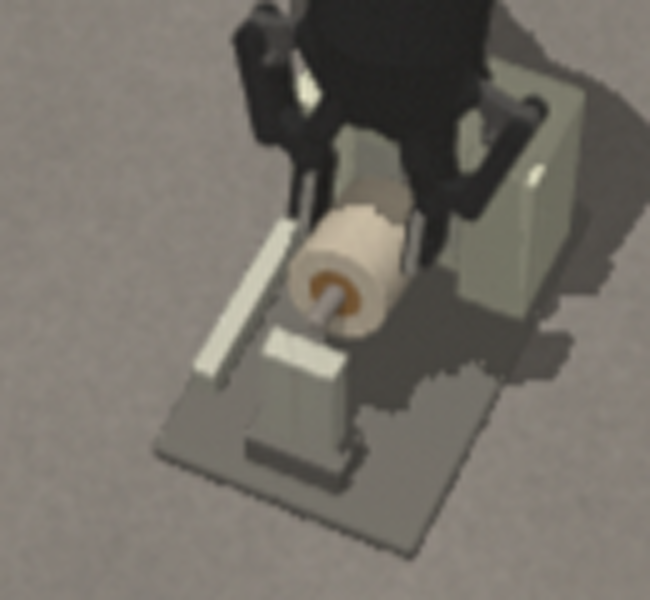

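```bash
python3 - <<'E'
from h import *
b=np.load("base.npy")
T=lambda:get_state()["time"]
for d,k in ((13,.0137),(10.5,.0140),(8,.0144),(6,.0147),(4,.0148),(2,.0148),(0,.0148)):
    go([0,.0590,.0757+.0006*(13-d)/13],np.radians(d),L=.07-k,v=.04);f=fav(3)-b;print(d,"tip",tips()[0].round(4),"ftip",tips()[1].round(4),f.round(2),get_state()["wrist_torque"].round(2))
    if f[1]<-12 or abs(f[2])>10: print("STOP");break
print(T())
im,d=vision.grab_frame("scene");crop("scene",im,260,390,190,310,5,"pics/l.png")
E
```

```text
13 tip [0.0001 0.0718 0.0727] ftip [ 0.     -0.047   0.1002] [-0.4  -5.11  1.46] [-0.95 -0.12 -0.02]
10.5 tip [0.0001 0.0716 0.0735] ftip [-0.0001 -0.0483  0.0958] [ 0.4  -5.01  0.81] [-0.96 -0.09 -0.04]
8 tip [0.0001 0.0719 0.0741] ftip [-0.0001 -0.0489  0.0912] [ 0.05 -4.82  0.48] [-1.04 -0.11  0.  ]
6 tip [0.0001 0.0722 0.0746] ftip [-0.0001 -0.0491  0.0875] [-0.32 -5.44  0.7 ] [-1.08 -0.13  0.05]
4 tip [0.0001 0.0723 0.0752] ftip [-0.0001 -0.0494  0.0838] [-0.13 -4.99  0.06] [-1.2  -0.06 -0.01]
2 tip [0.0001 0.0722 0.0758] ftip [-0.0001 -0.0497  0.0801] [-0.01 -5.28 -0.69] [-1.23 -0.09  0.02]
0 tip [0.0001 0.0721 0.0763] ftip [-0.0002 -0.0499  0.0764] [-0.24 -5.09 -0.41] [-1.29 -0.14 -0.02]
19.325
```

View pics/l.png

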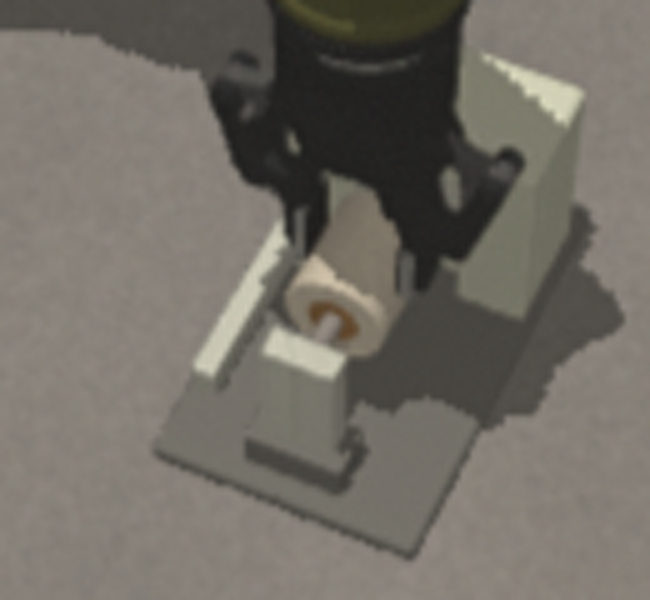

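```bash
python3 - <<'E'
from h import *
b=np.load("base.npy")
T=lambda:get_state()["time"]
for dy in np.arange(0.0015,.0125,.001):
    go([0,.0590-dy,.0763],0,L=.07-.0148,v=.03);f=fav(3)-b;print(round(dy,4),"ftip",tips()[1].round(4),f.round(2),get_state()["wrist_torque"].round(2))
    if f[1]>2 or abs(f[2])>6 or abs(f[0])>6: print("STOP");break
print(T())
E
```

```text
0.0015 ftip [-0.0001 -0.0508  0.0764] [-0.34 -5.   -0.57] [-1.19 -0.13 -0.  ]
0.0025 ftip [-0.     -0.0516  0.0764] [-0.19 -4.81 -0.3 ] [-1.2  -0.09  0.  ]
0.0035 ftip [-0.     -0.0523  0.0763] [ 0.08 -5.27 -0.23] [-1.12 -0.11  0.02]
0.0045 ftip [ 0.     -0.0529  0.0763] [-0.08 -4.84 -0.24] [-1.14 -0.14 -0.02]
0.0055 ftip [ 0.     -0.0537  0.0763] [-0.8  -4.18 -0.55] [-1.08 -0.15  0.  ]
0.0065 ftip [ 0.     -0.0547  0.0763] [-0.13 -4.12  0.12] [-1.   -0.17  0.  ]
0.0075 ftip [-0.     -0.0556  0.0763] [ 0.53 -4.17 -0.88] [-0.86 -0.15 -0.03]
0.0085 ftip [-0.     -0.0567  0.0763] [ 0.55 -3.69  0.13] [-0.89 -0.11 -0.01]
0.0095 ftip [ 0.     -0.0576  0.0763] [ 0.36 -3.29 -0.32] [-0.88 -0.18  0.04]
0.0105 ftip [ 0.     -0.0583  0.0762] [ 0.49 -1.31 -0.02] [-0.35 -0.16 -0.01]
0.0115 ftip [ 0.0001 -0.0585  0.0762] [0.94 3.85 0.07] [ 0.86 -0.04 -0.04]
STOP
22.675
```

```bash
python3 - <<'E'
from h import *
b=np.load("base.npy")
T=lambda:get_state()["time"]
for z in np.arange(.0758,.0715,-.0007):
    go([0,.0590-.0108,z],0,L=.07-.0148,v=.02);f=fav(3)-b;print(round(z,4),"ctr",tips()[2].round(4),f.round(2),get_state()["wrist_torque"].round(2))
    if f[2]>2.2: print("contact");break
s=get_state();print(s["time"])
for n in("scene",):
    im,d=vision.grab_frame(n);crop(n,im,260,390,190,310,5,"pics/m.png")
E
```

```text
0.0758 ctr [ 0.     -0.0065  0.0759] [-0.13  3.51  3.27] [0.87 0.09 0.03]
contact
22.975
```

View pics/m.png

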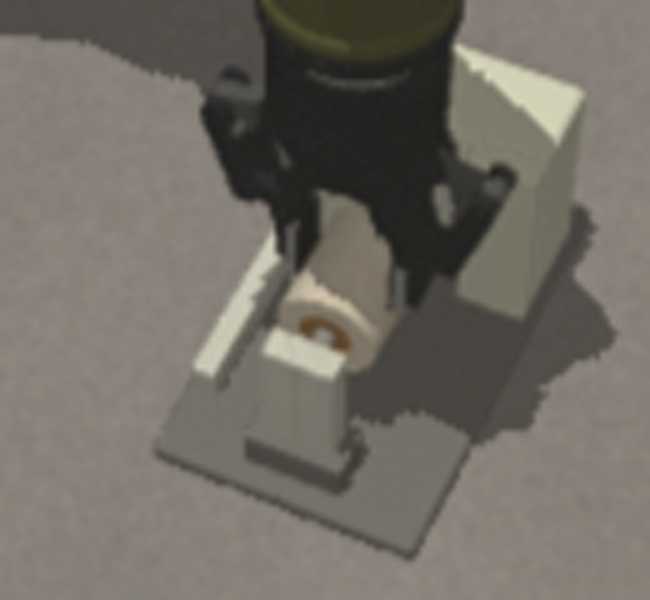

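```bash
python3 - <<'E'
from h import *
b=np.load("base.npy")
T=lambda:get_state()["time"]
z=.0758
go([0,.0590-.0103,z],0,L=.07-.0148,v=.02);print((fav(3)-b).round(2))
for z in np.arange(.0753,.0715,-.0005):
    go([0,.0590-.0103,z],0,L=.07-.0148,v=.02);f=fav(3)-b;print(round(z,4),"ctr",tips()[2].round(4),f.round(2),get_state()["wrist_torque"].round(2))
    if f[2]>7: print("contact");break
print(get_state()["time"])
E
```

```text
[-0.19  3.98  3.65]
0.0753 ctr [ 0.0001 -0.0066  0.0754] [-0.33  2.46  5.96] [0.71 0.24 0.09]
0.0748 ctr [ 0.0001 -0.0065  0.0753] [-1.8   4.06 10.43] [0.77 0.48 0.06]
contact
23.925
```

```bash
python3 - <<'E'
from h import *
b=np.load("base.npy")
go([0,.0590-.0103,.0755],0,L=.07-.0148,v=.02);print((fav(3)-b).round(2))
ctrl.ungrasp();ctrl.pause(.2);print(get_state()["width"],fav(3)-b)
p=get_state()["tcp_pos"];ctrl.movel([p[0],p[1],p[2]+.10],max_speed=.12)
ctrl.set_joints([-1.026, 0.507, -0.238, 1.5, 0.126, 1.149, -0.155])
print(get_state()["time"],get_state()["contact_force"])
out=[]
from scipy.optimize import least_squares
for n in("scene","top"):
    im,d=vision.grab_frame(n);np.save(n+"_im2.npy",im);np.save(n+"_d2.npy",d)
    out.append(cv2.resize(im[185:305,270:385] if n=="scene" else im[195:290,235:345],(390,400),interpolation=2))
    W=cloud(n,d).reshape(-1,3);U=np.array([undisp(x) for x in W])
    m=(abs(U[:,0])<.02)&(abs(U[:,1]+.007)<.025)&(U[:,2]>.07)&(U[:,2]<.12);q=U[m]
    def res(p): return np.hypot(q[:,0]-p[0]-p[1]*q[:,1],q[:,2]-p[2]-p[3]*q[:,1])-.024
    r=least_squares(res,[0,0,.075,0],loss="soft_l1",f_scale=.001).x
    m=(abs(U[:,0])<.01)&(abs(U[:,1]+.007)<.040)&(U[:,2]>.09)&(U[:,2]<.12)
    print(n,"x,z mm",r[[0,2]]*1000,"yaw,pitch deg",np.degrees(r[[1,3]]),len(q),"y ext",np.percentile(U[m][:,1],[2,98]))
cv2.imwrite("pics/f.png",np.hstack(out))
E
```

```text
[-0.11  3.82  4.1 ]
0.08533816166033206 [0.17650464 0.2318461  1.27564337]
28.2083 [ 0.16108585  0.27904853 -0.12128225]
scene x,z mm [ 0.55732552 75.47914187] yaw,pitch deg [-0.12595266  0.39642357] 352 y ext [-0.03422412  0.02033286]
top x,z mm [-1.16657823 73.81079231] yaw,pitch deg [0.15811981 0.35281291] 421 y ext [-0.03390298  0.01905383]
```

View pics/f.png

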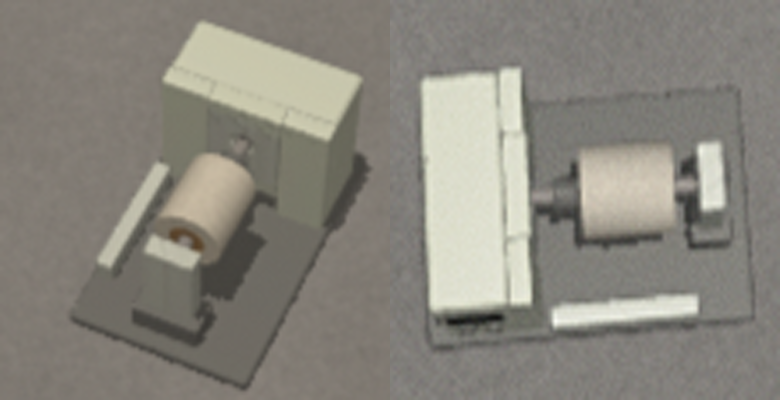

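The roll sits level between bracket and cheek. Its centre is at y ≈ -7.2 mm (should be -7) and its axis is about 75 mm high. The gripper is clear.

```bash
python3 - <<'E'
from h import *
a=np.load("top_im.npy").astype(int);b=np.load("top_im2.npy").astype(int)
for nm,(x0,y0,x1,y1) in dict(bottle=(160,150,205,200),rack=(145,245,190,320),tray=(385,155,435,215)).items(): print(nm,abs(a-b)[y0:y1,x0:x1].mean().round(2))
print(ticket.close_job(),get_state()["time"])
E
```

```text
bottle 2.68
rack 2.63
tray 2.74
the job is handed in; nothing more can be done
the job is handed in; nothing more can be done
```

I took the white spindle from its cradle and fitted it between the dispenser's two cups. I released it, drew the arm clear and handed the job in at about 28 s of the 48 s allowed.

- **Cheek cup:** I tilted the spindle 13°, pressed the sprung pin on the cheek face and slid it down. It popped in with its tip about 83 mm above the table and touched the lower wall at 74 mm.
- **Bracket cup:** I pressed the sprung pin in, levelled the spindle and drew it back. The fixed pin met the cup bottom about 7.5 mm past the bracket face, against a stated depth of 8 mm. I then lowered it onto the lower walls and let go.

**Last checks:**
- **Fit:** the roll centre measured y ≈ -7.2 mm, where -7 is right. The axis is level within about 0.4°.
- **Height:** the two cameras gave the axis at 75.5 and 73.8 mm. The top camera reads about 1.5 mm low, so they agree roughly.
- **Bystanders:** the picture areas around the rack, bottle and tray show no change beyond noise.

**Disagreements:**
- **Cup axis height:** the tilted feel gave about 77.3 mm, the level feel about 78.5 mm and the bracket top about 78.2 mm.
- **Gripper width:** it read 42 mm on the 48 mm roll. The camera showed the roll within about 2 mm of where I expected it in the grip, so I went on.

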